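# Screen finished blocks from grinding balls and nest them for inspection

### The arm

A 6-joint arm with a two-finger parallel gripper is mounted at the origin on the work surface; the furniture and walls round the work are solid. World frame = base frame: x ahead of the robot, y to its left, z up, the work surface at z = 0. Lengths are in m, angles in degrees, forces in N, time in s.
With the tool pointing down it reaches from about 0.325 to 0.9 m from the base axis. Payload 6.1 kg.
Tool frame: the origin (TCP) lies midway between the tips of the shut fingers; the grasp point (between the pads) lies 19 mm behind it (manip.grip_depth is the distance from the TCP to the grasp point, in m); z points along the fingers, y is the line along which they close (so a half turn about z gives the same grasp; the last joint's range is limited). The gripper opens to 85 mm and grips with 20 to 120 N. Pads are 22 mm wide; open, the fingers measure 114 mm over their backs; the gripper's body (76 mm by 85 mm) begins 54 mm behind the grasp point. The pads swing forward as they close: fully open they stand 13 mm farther back than shut.
Start: joints at [36.664, 12.628, 87.462, -0, 79.91, -7.225], TCP at [0.45, 0.433, 0.231] pointing down, gripper open.
Joint ranges: [-170.65, 170.65], [-52.31, 119.04], [5.05, 147.46], [-71.25, 251.25], [11.57, 151.72], [-153.62, 153.62]. Speed limits (degrees/s): [147.25, 147.25, 172.46, 180, 180, 180].

### API

Orientations are given as a 3x3 rotation matrix whose columns are the frame's x, y, z axes.
In Python, from rig import manip, cam, order gives the robot as it stands (manip), with the cameras (cam) and the job (order).
- The arm moves only by the shell command python3 nudge.py 'ROWS'. ROWS is a JSON list of rows, 1 to 5 of them, each of 7 numbers: dx, dy, dz in m, then a rotation vector rx, ry, rz in degrees, then the finger opening in m; each row is the pose to reach, as a shift and turn from the pose commanded when the command began, along the tool's axes at that moment; what a row does not reach only later rows make up. A row lasts 1/12 s, in which the tool goes at most 0.0417 m and 7.16 degrees, less where a joint would pass 70% of its speed; a pose out of reach is approached as far as the arm can. The fingers move at their own pace and stop on an object; the grip force is fixed at half the most. Time passes only in rows, so rows that do not move let the fingers close. It prints the time, the measured TCP pose, the force, the opening and the grip force at its end.
- manip.get_state(): the state, without advancing time (a new reading comes with each control period).
- cam.read_camera(name): name is "scene" or "top" or "wrist"; returns the picture (420x560x3 uint8, red, green, blue); there is no depth.
- cam.camera_info(name): a dict with "vfov" (degrees; the focal length in pixels is half the picture's height over the tangent of half this angle, whatever the lens; pixels are square), "cx", "cy" (the principal point, pixels), "k1" (the pictures are not rectified: a ray, as slopes to the right and down, at radius r is drawn at 1 + k1 r^2 times it, then the intrinsics apply), "xyz" and "rotation" of the camera in the world. Camera axes: x right, y down, z forward; pixel columns grow to the right and rows downward; lengths in m; the calibration is good to about 2 mm. A picture is of the moment at which its call begins: read the wrist's pose just before it. camera_info takes no time and is no camera call; for the wrist camera it gives the pose at the moment of the call.
- order.close_job(): hands the job in; it is judged then, once.
The state is a dict: "time": time; "joint_pos": joint angles; "joint_velocities": joint speeds; "tau": joint torques, N m; "eef_pos": TCP position; "tool_rot": TCP orientation; "force": force on the tool from outside, world axes, zero at the start; "ft_torque": the same for the moment, N m; "grip_width": finger opening in m; "grasp_force": force on a finger pad.
Only numpy, scipy, OpenCV 4.12 (cv2) and the standard library are available. Lean on these libraries where they do the work, as an engineer would, in place of code of your own. Each camera call takes 0.05 s, during which the arm holds its last target. There are 200 camera calls.

### The job

The tip-pan holds two aluminium blocks still mixed with the balls they were barrel-finished with: lift its handle to tip the load onto the bar screen, so that the balls drop through into the catch tray and the blocks stay on the bars, then lower the pan back onto its rests without letting it fall. Pick the two blocks off the bars and lay each flat, fully down, in the pocket of its own outline in the white nest plate; leave the other things on the bench where they are.

Things in the scene. Friction and masses are not known exactly. Their poses are not given: they have to be found in the camera images.
- screen: Fixed bench screen: a grey square box 124 x 124 mm on four 22 mm rubber feet, open on top, with parallel bars across. Origin on the table under the middle of the bars; x level, along the bars, from the screen toward the tip-pan; z up. Below the bars is the closed catch tray, its floor 25 mm above the table. The pan is polished and the bars non-stick: metal slides on them with friction about 0.12.
- bars (a point): Middle of the bar tops, 60 mm above the table. Six 4 mm bars at y = +-8.5, +-25.5 and +-42.5 mm, 13 mm gaps; the opening is 116 x 116 mm. The walls at -x and +-y stand 6 mm above the bars; the wall at +x ends 2 mm below the bar tops, under the pan's mouth. The centre of a block lying flat on the bars is 68 mm above the table.
- pan (a joint): Tip-pan hinge, rad: 0 level on its rests, grows to 1.35 as the handle end is lifted. The pan falls back by its weight (350 g plus load) if let go. The load slides out between about 0.4 and 0.9; tip to about 1.2 to empty it. Tipped briskly (0.7 rad/s) the blocks slide on past the middle of the bars; tipped slowly they stop nearer the mouth.
- pan_hinge (a point): Middle of the pan's level hinge axis, which runs along the screen's y: 66 mm along x from the screen's origin, 72 mm above the table. The pan is an open steel scoop 105 mm wide, 100 mm long behind the hinge, walls 29 mm high; its mouth reaches 12 mm past the hinge over the bars, edge 80 mm above the table when level.
- pan_handle (a point): Middle of the handle, a straight round bar 10 mm thick, 66 mm long, parallel to the hinge, on two 6 mm wires at +-30 mm. Pan level: 115 mm from the hinge along the screen's x and 50 mm above it (122 mm above the table), 21 mm above the rear rim. Pinch it from above across the bar (closing along the screen's x); it turns between the fingers as the pan swings.
- chamfer_block: Loose aluminium block 44 x 34 x 16 mm (about 68 g), one end with both corners cut off at 45 degrees by 10 mm, so that end is 14 mm wide; a small dark bore near the square end. Origin at its centre; x along the 44 mm toward the cut (nose) end, z along the 16 mm thickness. Outline symmetric about x: either flat face may be up. Lies in the pan at the start.
- tee_block: Loose aluminium block of tee outline, 44 x 34 x 16 mm (about 62 g): a body 26 mm long and 34 mm wide (x from -22 to +4 mm) and a tongue 18 mm long and 20 mm wide (x from +4 to +22 mm), two small dark bores. Origin at the centre of the 44 mm length; x toward the tongue (nose), z along the 16 mm thickness. Either flat face may be up. Lies in the pan at the start.
- chamfer_nose (a point): Point in the chamfered block, 18 mm from its centre toward its nose.
- tee_nose (a point): Point in the tee block, 18 mm from its centre toward its tongue.
- nest: Fixed white nest plate 68 x 116 mm, 13 mm high, on the table; origin at the centre of its underside, z up. Two pockets 6 mm deep (floor 7 mm above the table), each the outline of its block with 2 mm clearance all round, 30.5 mm either side of the middle along y. A seated block stands 10 mm above the plate.
- chamfer_pocket (a point): Where the centre of the chamfered block is when seated (15 mm above the table). The pocket's nose points along the nest's +x.
- chamfer_pocket_nose (a point): Where the point chamfer_nose is when that block is seated.
- tee_pocket (a point): Where the centre of the tee block is when seated (15 mm above the table). The pocket's nose points along the nest's -x.
- tee_pocket_nose (a point): Where the point tee_nose is when that block is seated.
- ball_0: One of six loose steel-grey grinding balls, 11 mm across, 10 g; origin at its centre. In the pan at the start.
- ball_1: One of six loose steel-grey grinding balls, 11 mm across, 10 g; origin at its centre. In the pan at the start.
- ball_2: One of six loose steel-grey grinding balls, 11 mm across, 10 g; origin at its centre. In the pan at the start.
- ball_3: One of six loose steel-grey grinding balls, 11 mm across, 10 g; origin at its centre. In the pan at the start.
- ball_4: One of six loose steel-grey grinding balls, 11 mm across, 10 g; origin at its centre. In the pan at the start.
- ball_5: One of six loose steel-grey grinding balls, 11 mm across, 10 g; origin at its centre. In the pan at the start.
- tweezers: Loose steel tweezers 37 x 90 x 9 mm lying on the table between the screen and the monitor; a bystander.
- cell: Loose battery cell 18 x 51 x 14 mm lying on the table below the pan's handle end; a bystander.
- brush: Loose brush 160 x 27 x 13 mm lying along the far edge of the table behind the screen; a bystander.
- post: Loose black post holder with a steel post, 25 x 35 mm, 82 mm high, standing left of the nest plate; a bystander.

How it is judged:
By the outcome, as a careful person would: the job done as asked, in the order asked, and still so for the second after the job is handed in, with the robot touching nothing.
It also fails if it takes over 72 s, if anything falls off the work surface, if the arm or the gripper's body presses on something with over 40 N, if the wrist force passes 120 N, or if a joint passes its speed limit or range.

## Working session

There is one attempt and no reset: what is moved stays moved. The work goes in short steps, Python scripts to look and compute and a shell command to move; the robot and the scene stay as the last step left them, time stands still between calls to the robot, and variables do not carry over. Pictures are saved under pics/ and viewed, at most 10 in all, crops included, and the job is handed in when it is done.

```bash
ls; mkdir -p pics; cat > h.py <<'E'
import numpy as np, cv2
from rig import manip, cam, order
def snap(n,f):
    ci=cam.camera_info(n); im=cam.read_camera(n)
    cv2.imwrite(f'pics/{f}.png',im[:,:,::-1]); np.save(f'pics/{f}.npy',np.array([ci],dtype=object),allow_pickle=True)
    return ci,im
def load(f): return np.load(f'pics/{f}.npy',allow_pickle=True)[0],cv2.imread(f'pics/{f}.png')
def K(ci):
    f=210/np.tan(np.radians(ci['vfov'])/2); return np.array([[f,0,ci['cx']],[0,f,ci['cy']],[0,0,1.]])
def ray(ci,uv):
    d=np.array([ci['k1'],0,0,0,0.]); k=K(ci)
    p=((np.array(uv,float)-k[:2,2])/k[0,0]).reshape(-1,2); q=p.copy()
    for _ in range(30): q=p/(1+ci['k1']*(q**2).sum(1,keepdims=True))
    return np.array(ci['xyz']),np.c_[q,np.ones(len(q))]@np.array(ci['rotation']).T
def onz(ci,uv,z):
    o,d=ray(ci,uv); return o+d*((z-o[2])/d[:,2])[:,None]
def tri(obs):
    A=0;b=0
    for ci,uv in obs:
        o,d=ray(ci,uv); d=d[0]/np.linalg.norm(d[0]); P=np.eye(3)-np.outer(d,d); A=A+P;b=b+P@o
    x=np.linalg.solve(A,b); return x
def proj(ci,X):
    c=(np.atleast_2d(X)-ci['xyz'])@np.array(ci['rotation']); s=c[:,:2]/c[:,2:]
    s=s*(1+ci['k1']*(s**2).sum(1,keepdims=True)); k=K(ci); return s*k[0,0]+k[:2,2]
E
python3 - <<'E'
from h import *
for n in ['scene','top','wrist']:
    ci,im=snap(n,n+'0'); print(n,{k:np.round(v,3).tolist() for k,v in ci.items() if not isinstance(v,str)})
a=cv2.imread('pics/scene0.png');b=cv2.imread('pics/top0.png')
s=manip.get_state(); print(s['eef_pos'],np.round(s['tool_rot'],3),manip.grip_depth,s['time'])
E
```

```text
nudge.py
pics
rig.py
scene {'vfov': 44.013, 'cx': 271.028, 'cy': 204.52, 'k1': -0.025, 'xyz': [0.659, -0.363, 0.593], 'rotation': [[0.968, 0.135, -0.211], [0.25, -0.551, 0.796], [-0.008, -0.824, -0.567]]}
top {'vfov': 48.532, 'cx': 274.497, 'cy': 207.763, 'k1': -0.16, 'xyz': [0.359, 0.331, 0.973], 'rotation': [[-0.026, -0.988, 0.153], [-1.0, 0.024, -0.013], [0.009, -0.153, -0.988]]}
wrist {'vfov': 66.418, 'cx': 283.58, 'cy': 210.68, 'k1': -0.054, 'xyz': [0.393, 0.492, 0.372], 'rotation': [[0.721, 0.658, 0.217], [0.693, -0.683, -0.23], [-0.003, 0.316, -0.949]]}
[0.45003157 0.43299886 0.23040837] [[-0.693  0.721 -0.001]
 [ 0.721  0.693 -0.001]
 [ 0.    -0.002 -1.   ]] 0.0187 0.15
```

View pics/top0.png

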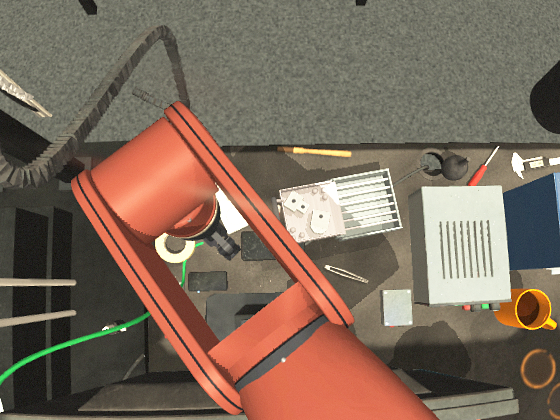

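View pics/scene0.png

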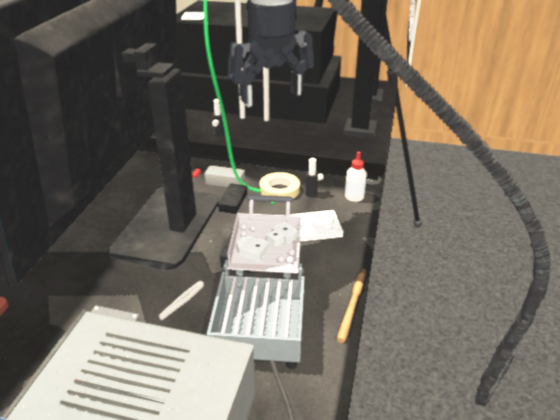

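The top view shows the screen at about (368,202), the pan at (310,213) and the handle near (280,218), with the nest partly under the gripper at (230,210). In the scene view the pan is at (265,240), the handle at (270,200), the bars at (258,310) and the nest at (320,226). Next I'll look at enlarged crops.

```bash
python3 - <<'E'
import cv2,numpy as np
a=cv2.imread('pics/scene0.png')[180:380,190:360];b=cv2.imread('pics/top0.png')[150:260,200:420]
a=cv2.resize(a,None,fx=2,fy=2,interpolation=2);b=cv2.resize(b,None,fx=2,fy=2,interpolation=2)
b=b[:200]
b=cv2.imread('pics/top0.png')[160:250,260:410];b=cv2.resize(b,(450,270),interpolation=2)
o=np.zeros((600,800,3),np.uint8);o[:400,:340]=a;o[:270,345:795]=b
w=cv2.imread('pics/wrist0.png');o[280:600,345:772]=cv2.resize(w,(427,320))
cv2.imwrite('pics/c1.png',o)
E
```

```text
(no output)
```

View pics/c1.png

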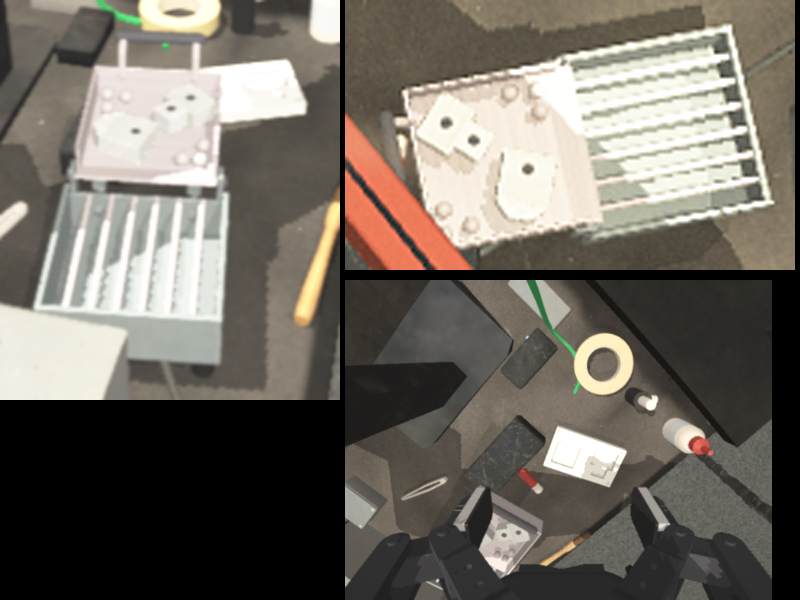

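The crops show the handle at scene (249..293, 198), the screen's far-wall corners at scene (208,332) and (302,341) and at top (402,228) and (388,169). In the wrist view the nest lies left of the orange-capped bottle, with both pockets in sight.

```bash
python3 - <<'E'
from h import *
s,_=load('scene0');t,_=load('top0');w,_=load('wrist0')
A=tri([(s,(302,341)),(t,(387.7,169.3))]);B=tri([(s,(208,332.5)),(t,(401.7,227.7))])
print(A,B,np.linalg.norm(A-B))
# pan near corners at rear/mouth
print('handle ends z.122',onz(s,[(249,197.3),(293,199.7)],.122), 'top end',onz(t,[(274.3,198)],.122))
print('tri handle upper end',tri([(s,(293,199.7)),(t,(274.3,198))]))
d=(A-B)[:2];d/=np.linalg.norm(d); yd=d; # screen y? x from screen to pan
print('along wall',d)
m=(A+B)/2; xs=np.array([-d[1],d[0]]); print('x axis',xs,'yaw',np.degrees(np.arctan2(xs[1],xs[0])))
O=m[:2]+xs*.060; print('origin',O,'hinge',O+xs*.066,'handle',O+xs*.181)
H=np.r_[O+xs*.181,.122]; y=np.array([-xs[1],xs[0]])
print(proj(s,[H,np.r_[H[:2]+y*.033,.122],np.r_[H[:2]-y*.033,.122]]),proj(t,[H,np.r_[H[:2]+y*.033,.122],np.r_[H[:2]-y*.033,.122]]))
# nest corners in wrist (composite->orig *560/427)
im=cv2.imread('pics/wrist0.png');g=cv2.cvtColor(im,cv2.COLOR_BGR2HSV)
mk=((g[...,2]>200)&(g[...,1]<30)).astype(np.uint8);mk[:170]=0;mk[280:]=0;mk[:,:240]=0;mk[:,380:]=0
c=max(cv2.findContours(mk,0,1)[0],key=cv2.contourArea);r=cv2.minAreaRect(c);bx=cv2.boxPoints(r);print(r,bx)
X=onz(w,bx,.013);print(X,X.mean(0))
E
```

```text
[0.57663968 0.087594   0.06087091] [0.45498465 0.06803508 0.06549428] 0.12330398676051864
handle ends z.122 [[0.4438862  0.30935604 0.122     ]
 [0.51504399 0.31960905 0.122     ]] top end [[0.509156   0.31985184 0.122     ]]
tri handle upper end [0.51209307 0.32066277 0.12025462]
along wall [0.9873212  0.15873516]
x axis [-0.15873516  0.9873212 ] yaw 99.13348830466167
origin [0.50628806 0.13705381] hinge [0.49581154 0.20221701] handle [0.47755699 0.31575895]
[[269.97181331 197.91402768]
 [249.84287496 197.00303971]
 [290.22998376 198.83136958]] [[276.95921196 214.80671073]
 [280.28436926 232.30904223]
 [273.66947449 197.49353532]]
((314.4590148925781, 233.03965759277344), (97.58438873291016, 54.797183990478516), 19.358993530273438) [[259.34326 242.7152 ]
 [277.50775 191.01625]
 [369.57477 223.36412]
 [351.41028 275.06305]]
[[0.48254878 0.35450087 0.013     ]
 [0.45359301 0.41722025 0.013     ]
 [0.56072489 0.46483738 0.013     ]
 [0.59710396 0.40244283 0.013     ]] [0.52349266 0.40975033 0.013     ]
```

```bash
python3 - <<'E'
from h import *
s,_=load('scene0');w,_=load('wrist0')
print('column base',onz(s,[(172,235),(195,225),(115,250)],0.0).round(3))
o,d=ray(s,[(160,72),(185,72)]);b=onz(s,[(180,235)],0)[0]
for i in range(2):
  k=(b[1]-o[1])/d[i,1];print('col top',(o+d[i]*k).round(3))
# column foot in wrist pic: composite (395..440,385)
print(onz(w,[((463-345)*560/427,(368-280)*560/427)],0).round(3))
E
python3 nudge.py '[[-0.021,-0.012,0,0,0,-7,0.085],[-0.042,-0.024,0,0,0,-14,0.085],[-0.063,-0.037,0,0,0,-21,0.085],[-0.084,-0.049,0.01,0,0,-28,0.085],[-0.105,-0.061,0.02,0,0,-35,0.085]]'
```

```text
column base [[0.285 0.328 0.   ]
 [0.315 0.368 0.   ]
 [0.203 0.263 0.   ]]
col top [0.303 0.332 0.314]
col top [0.344 0.332 0.317]
[[0.295 0.382 0.   ]]
time: 0.57
eef_pos: [0.4797, 0.3145, 0.2116]
tool_rot: [[-0.982, 0.186, 0.001], [0.186, 0.982, 0.001], [-0.001, 0.001, -1.0]]
force: [0.0, 0.1, -0.7]
grip_width: 0.0849
grasp_force: 0.0
```

```bash
python3 nudge.py '[[0,0,0,0,0,-7,0.085],[0,0,0,0,0,-14,0.085],[0,0,0,0,0,-19.6,0.085],[0,0,0,0,0,-19.6,0.085]]'
python3 -c "
from h import *
snap('wrist','w1');ci,im=snap('scene','s1')"
```

```text
time: 0.9
eef_pos: [0.4791, 0.3149, 0.2109]
tool_rot: [[-0.989, -0.15, -0.001], [-0.15, 0.989, -0.0], [0.001, -0.0, -1.0]]
force: [0.1, -0.6, 0.1]
grip_width: 0.0849
grasp_force: 0.0
```

View pics/w1.png

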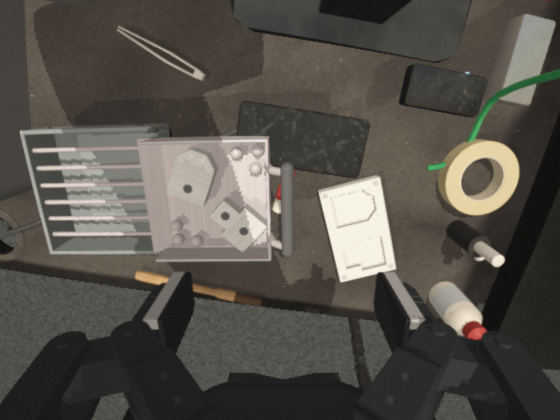

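The wrist view shows the handle at (287,163)–(287,257). The nest corners are near (319,187), (379,177), (396,268) and (341,281). The chamfer pocket is in the upper half with its nose to the right, and the tee pocket is in the lower half with its nose to the left.

```bash
cat > nest.py <<'E'
from h import *
def quad(im,x0,x1,y0,y1,th=170):
    g=cv2.cvtColor(im,cv2.COLOR_BGR2GRAY);m=np.zeros_like(g);m[y0:y1,x0:x1]=(g[y0:y1,x0:x1]>th)
    m=cv2.morphologyEx(m,cv2.MORPH_OPEN,np.ones((3,3)))
    c=cv2.convexHull(max(cv2.findContours(m,0,1)[0],key=cv2.contourArea))
    e=2
    while True:
        q=cv2.approxPolyDP(c,e,True)
        if len(q)<=4: return q[:,0,:].astype(float)
        e+=.5
if __name__=='__main__':
    w,wi=load('wrist0');v,vi=load('w1');s,_=load('scene0');t,_=load('top0')
    q0=quad(wi,240,380,170,280);q1=quad(vi,300,420,160,300)
    print(q0.tolist(),q1.tolist())
    P=onz(w,q0,.013)
    Q=[]
    for a,p in zip(q0,P):
        b=q1[np.argmin(np.linalg.norm(onz(v,q1,.013)-p,axis=1))]
        X=tri([(w,a),(v,b)]);Q.append(X);print(p.round(4),onz(v,[b],.013)[0].round(4),X.round(4))
    print('mean',np.mean(Q,0))
    for z in(.122,): print('handle w1',onz(v,[(287,163),(287,257),(287,210)],z).round(4))
    print('tri mid',tri([(v,(287,210)),(s,(271,198.5))]))
    print('bars/wall corners w1',onz(v,[(23,131),(50,254)],.066).round(4))
E
python3 nest.py
```

```text
[[278.0, 192.0], [368.0, 224.0], [347.0, 270.0], [260.0, 243.0]] [[379.0, 177.0], [395.0, 268.0], [340.0, 281.0], [319.0, 191.0]]
[0.4548 0.4168 0.013 ] [0.456 0.416 0.013] [0.4556 0.4165 0.0116]
[0.56  0.463 0.013] [0.561  0.4623 0.013 ] [0.5611 0.4628 0.0116]
[0.5877 0.4035 0.013 ] [0.588  0.4005 0.013 ] [0.5909 0.4021 0.0074]
[0.4834 0.3548 0.013 ] [0.4813 0.3545 0.013 ] [0.4825 0.3546 0.0124]
mean [0.52254028 0.40899249 0.01076853]
handle w1 [[0.4375 0.3111 0.122 ]
 [0.5119 0.3227 0.122 ]
 [0.4729 0.3166 0.122 ]]
tri mid [0.47638511 0.31791921 0.11817321]
bars/wall corners w1 [[0.4525 0.0721 0.066 ]
 [0.5741 0.0883 0.066 ]]
```

```bash
python3 nudge.py '[[0.001,0.001,0.035,0,0,0,0.05],[0.001,0.001,0.07,0,0,0,0.05],[0.001,0.001,0.102,0,0,0,0.04],[0.001,0.001,0.102,0,0,0,0],[0.001,0.001,0.102,0,0,0,0]]'; python3 nudge.py '[[0,0,0,0,0,0,0],[0,0,0,0,0,0,0],[0,0,0,0,0,0,0]]'
```

```text
time: 1.42
eef_pos: [0.4764, 0.3155, 0.1076]
tool_rot: [[-0.989, -0.146, -0.004], [-0.146, 0.989, -0.002], [0.005, -0.001, -1.0]]
force: [0.4, -0.5, 0.5]
grip_width: 0.0249
grasp_force: 0.0
time: 1.67
eef_pos: [0.4793, 0.3174, 0.1117]
tool_rot: [[-0.989, -0.147, 0.003], [-0.147, 0.989, 0.002], [-0.003, 0.002, -1.0]]
force: [-1.6, 3.4, -0.0]
grip_width: 0.0073
grasp_force: 58.6
```

```bash
python3 nudge.py '[[0,0,0,0,0,0,0],[0,0,0,0,0,0,0]]'; python3 -c "
import numpy as np
f=lambda t:np.array([115*np.cos(t)-50*np.sin(t),115*np.sin(t)+50*np.cos(t)])
for S in ([0,.03,.08,.14,.2,.26],[.26,.32,.38,.44,.5,.56],[.56,.62,.68,.74,.8,.86],[.86,.92,.98,1.04,1.1,1.15],[1.15,1.19,1.21,1.22]):
  print([(f(t)-f(S[0])).round(1).tolist() for t in S[1:]])
"
```

```text
time: 1.83
eef_pos: [0.4792, 0.3176, 0.1112]
tool_rot: [[-0.989, -0.148, 0.003], [-0.148, 0.989, 0.003], [-0.004, 0.002, -1.0]]
force: [-1.3, 5.6, 2.7]
grip_width: 0.0077
grasp_force: 58.9
[[-1.6, 3.4], [-4.4, 9.0], [-8.1, 15.6], [-12.2, 21.9], [-16.7, 27.9]]
[[-4.8, 5.8], [-10.0, 11.2], [-15.5, 16.3], [-21.3, 21.1], [-27.4, 25.6]]
[[-6.3, 4.1], [-12.9, 7.7], [-19.7, 11.0], [-26.6, 13.9], [-33.7, 16.3]]
[[-7.2, 2.0], [-14.6, 3.6], [-22.0, 4.7], [-29.5, 5.4], [-35.8, 5.6]]
[[-5.0, -0.0], [-7.5, -0.1], [-8.8, -0.2]]
```

```bash
python3 nudge.py '[[0,-0.0016,-0.0034,0,0,0,0],[0,-0.0044,-0.009,0,0,0,0],[0,-0.0081,-0.0156,0,0,0,0],[0,-0.0122,-0.0219,0,0,0,0],[0,-0.0167,-0.0279,0,0,0,0]]'
```

```text
time: 2.25
eef_pos: [0.4819, 0.3016, 0.1395]
tool_rot: [[-0.989, -0.148, 0.004], [-0.148, 0.989, 0.004], [-0.005, 0.004, -1.0]]
force: [0.3, 8.3, 1.3]
grip_width: 0.0075
grasp_force: 58.7
```

```bash
python3 nudge.py '[[0,-0.0048,-0.0058,0,0,0,0],[0,-0.01,-0.0112,0,0,0,0],[0,-0.0155,-0.0163,0,0,0,0],[0,-0.0213,-0.0211,0,0,0,0],[0,-0.0274,-0.0256,0,0,0,0]]'
python3 nudge.py '[[0,-0.0063,-0.0041,0,0,0,0],[0,-0.0129,-0.0077,0,0,0,0],[0,-0.0197,-0.011,0,0,0,0],[0,-0.0266,-0.0139,0,0,0,0],[0,-0.0337,-0.0163,0,0,0,0]]'
python3 nudge.py '[[0,-0.0072,-0.002,0,0,0,0],[0,-0.0146,-0.0036,0,0,0,0],[0,-0.022,-0.0047,0,0,0,0],[0,-0.0295,-0.0054,0,0,0,0],[0,-0.0358,-0.0056,0,0,0,0]]'
python3 nudge.py '[[0,-0.005,0,0,0,0,0],[0,-0.0075,0,0,0,0,0],[0,-0.0088,0,0,0,0,0],[0,-0.0088,0,0,0,0,0],[0,-0.0088,0,0,0,0,0]]'
python3 -c "
from h import *
ci,im=snap('scene','s2');ci,im2=snap('top','t2')
o=np.zeros((500,760,3),np.uint8);o[:480,:380]=cv2.resize(im[150:390,170:360],(380,480))[:,:,::-1];o[:360,390:760]=cv2.resize(im2[150:270,290:413],(370,360))[:,:,::-1];cv2.imwrite('pics/c2.png',o)"
```

```text
time: 2.67
eef_pos: [0.4864, 0.2743, 0.166]
tool_rot: [[-0.989, -0.148, 0.005], [-0.148, 0.989, 0.004], [-0.006, 0.003, -1.0]]
force: [-0.4, 6.3, 4.1]
grip_width: 0.0073
grasp_force: 59.7
time: 3.08
eef_pos: [0.492, 0.2402, 0.1824]
tool_rot: [[-0.989, -0.148, 0.007], [-0.148, 0.989, 0.003], [-0.007, 0.002, -1.0]]
force: [2.5, 4.5, 5.0]
grip_width: 0.0071
grasp_force: 60.4
time: 3.5
eef_pos: [0.4969, 0.2033, 0.1869]
tool_rot: [[-0.989, -0.147, 0.005], [-0.147, 0.989, 0.001], [-0.005, -0.0, -1.0]]
force: [-5.0, 0.2, 6.1]
grip_width: 0.0076
grasp_force: 61.5
time: 3.92
eef_pos: [0.4981, 0.1948, 0.1864]
tool_rot: [[-0.989, -0.147, 0.005], [-0.147, 0.989, 0.0], [-0.005, -0.0, -1.0]]
force: [5.4, 0.3, 5.9]
grip_width: 0.0076
grasp_force: 61.8
```

View pics/c2.png

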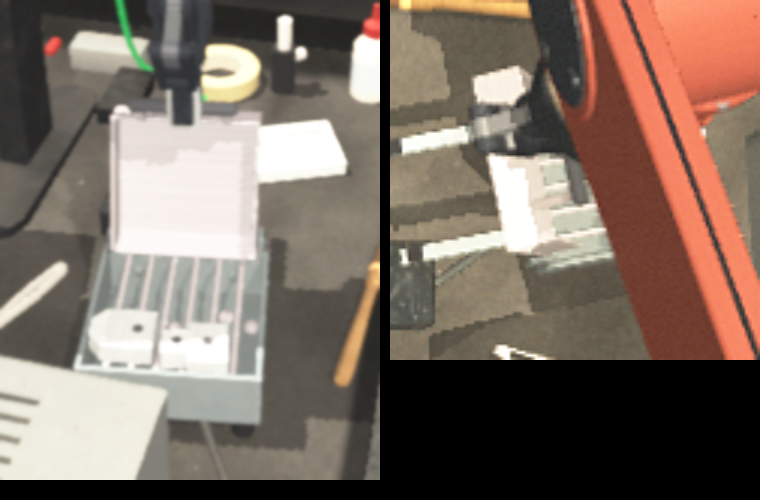

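The pan is empty and stands tipped up. Both blocks lie on the bars against the far wall, side by side: the chamfer at crop (125,335) and the tee at (195,345). No balls are left in the pan, so I'll lower it back along the same arc.

```bash
python3 -c "
import numpy as np
f=lambda t:np.array([115*np.cos(t)-50*np.sin(t),115*np.sin(t)+50*np.cos(t)])
for S in ([1.22,1.18,1.12,1.05,.98,.91],[.91,.84,.77,.7,.63,.56],[.56,.49,.42,.35,.28,.22],[.22,.165,.115,.075,.04,.02],[.02,.008,0.,-.004]):
  print([(f(t)-f(S[0])).round(1).tolist() for t in S[1:]])
"
```

```text
[[5.0, 0.2], [12.5, 0.1], [21.3, -0.5], [30.0, -1.8], [38.5, -3.7]]
[[8.4, -2.5], [16.6, -5.5], [24.6, -9.2], [32.4, -13.3], [39.8, -18.0]]
[[7.1, -5.2], [13.7, -10.9], [20.0, -17.0], [25.8, -23.6], [30.4, -29.6]]
[[3.9, -5.7], [7.2, -11.0], [9.6, -15.4], [11.6, -19.3], [12.7, -21.6]]
[[0.6, -1.4], [1.0, -2.3], [1.2, -2.8]]
```

```bash
python3 nudge.py '[[0,0.005,0,0,0,0,0],[0,0.0125,0,0,0,0,0],[0,0.0213,0.0005,0,0,0,0],[0,0.03,0.0018,0,0,0,0],[0,0.0385,0.0037,0,0,0,0]]'
python3 nudge.py '[[0,0.0084,0.0025,0,0,0,0],[0,0.0166,0.0055,0,0,0,0],[0,0.0246,0.0092,0,0,0,0],[0,0.0324,0.0133,0,0,0,0],[0,0.0398,0.018,0,0,0,0]]'
python3 nudge.py '[[0,0.0071,0.0052,0,0,0,0],[0,0.0137,0.0109,0,0,0,0],[0,0.02,0.017,0,0,0,0],[0,0.0258,0.0236,0,0,0,0],[0,0.0304,0.0296,0,0,0,0]]'
python3 nudge.py '[[0,0.0039,0.0057,0,0,0,0],[0,0.0072,0.011,0,0,0,0],[0,0.0096,0.0154,0,0,0,0],[0,0.0116,0.0193,0,0,0,0],[0,0.0127,0.0216,0,0,0,0]]'
python3 nudge.py '[[0,0.0006,0.0014,0,0,0,0],[0,0.001,0.0023,0,0,0,0],[0,0.0011,0.0026,0,0,0,0],[0,0.0011,0.0026,0,0,0,0]]'
```

```text
time: 4.43
eef_pos: [0.4913, 0.2335, 0.1822]
tool_rot: [[-0.989, -0.147, 0.002], [-0.147, 0.989, 0.0], [-0.002, -0.0, -1.0]]
force: [2.7, 2.4, 4.8]
grip_width: 0.0079
grasp_force: 63.4
time: 4.85
eef_pos: [0.4845, 0.2733, 0.1626]
tool_rot: [[-0.989, -0.148, 0.0], [-0.148, 0.989, 0.0], [-0.0, -0.0, -1.0]]
force: [1.2, -0.2, 1.3]
grip_width: 0.0073
grasp_force: 65.2
time: 5.27
eef_pos: [0.4796, 0.3031, 0.1322]
tool_rot: [[-0.989, -0.148, -0.001], [-0.148, 0.989, -0.0], [0.001, -0.0, -1.0]]
force: [3.9, 2.2, 0.0]
grip_width: 0.0075
grasp_force: 67.6
time: 5.68
eef_pos: [0.4775, 0.3153, 0.1109]
tool_rot: [[-0.989, -0.148, -0.002], [-0.148, 0.989, -0.0], [0.002, -0.0, -1.0]]
force: [-0.9, 3.5, 1.0]
grip_width: 0.0075
grasp_force: 69.0
time: 6.02
eef_pos: [0.4774, 0.3161, 0.109]
tool_rot: [[-0.989, -0.148, -0.002], [-0.148, 0.989, -0.0], [0.002, -0.0, -1.0]]
force: [-4.0, 3.1, 0.1]
grip_width: 0.0074
grasp_force: 69.1
```

```bash
python3 nudge.py '[[0,0,0,0,0,0,0.03],[0,0,0,0,0,0,0.04],[0,0,0,0,0,0,0.045],[0,0,-0.02,0,0,0,0.045],[0,0,-0.055,0,0,0,0.085]]'
python3 nudge.py '[[0,0,-0.04,0,0,0,0.085],[0,-0.03,-0.07,0,0,0,0.085],[0,-0.07,-0.085,0,0,0,0.085],[0,-0.11,-0.085,0,0,0,0.085],[0,-0.12,-0.085,0,0,0,0.085]]'
python3 nudge.py '[[0,0,0,0,0,0,0.085],[0,0,0,0,0,0,0.085]]'
python3 -c "
from h import *
ci,im=snap('wrist','w3')"
python3 nudge.py '[[0.02,-0.035,0,0,0,0,0.085],[0.05,-0.07,0,0,0,0,0.085],[0.05,-0.07,0,0,0,0,0.085],[0.05,-0.07,0,0,0,0,0.085]]'
python3 -c "
from h import *
snap('wrist','w4');snap('scene','s4')
a=cv2.imread('pics/w3.png')[:330];b=cv2.imread('pics/w4.png')[:330];o=np.vstack([cv2.resize(a,(509,300)),cv2.resize(b,(509,300))]);s=cv2.imread('pics/s4.png')[180:350,200:310];o=np.hstack([o,cv2.copyMakeBorder(cv2.resize(s,(275,425)),0,175,0,0,0)])
cv2.imwrite('pics/c3.png',o);print(o.shape)"
```

```text
time: 6.43
eef_pos: [0.4755, 0.3142, 0.1601]
tool_rot: [[-0.989, -0.147, -0.008], [-0.147, 0.989, -0.004], [0.008, -0.003, -1.0]]
force: [0.7, -0.1, -0.4]
grip_width: 0.0557
grasp_force: 0.0
time: 6.85
eef_pos: [0.4978, 0.193, 0.2515]
tool_rot: [[-0.989, -0.144, 0.005], [-0.145, 0.99, -0.002], [-0.004, -0.003, -1.0]]
force: [-0.3, 0.1, -0.3]
grip_width: 0.0854
grasp_force: 0.0
time: 7.02
eef_pos: [0.496, 0.197, 0.249]
tool_rot: [[-0.989, -0.145, -0.0], [-0.145, 0.989, 0.0], [0.0, 0.0, -1.0]]
force: [-0.2, 0.6, -0.1]
grip_width: 0.0851
grasp_force: 0.0
time: 7.4
eef_pos: [0.4556, 0.1208, 0.2486]
tool_rot: [[-0.989, -0.147, -0.001], [-0.147, 0.989, -0.0], [0.001, 0.0, -1.0]]
force: [-0.4, 0.5, -0.6]
grip_width: 0.085
grasp_force: 0.0
(600, 784, 3)
```

View pics/c3.png

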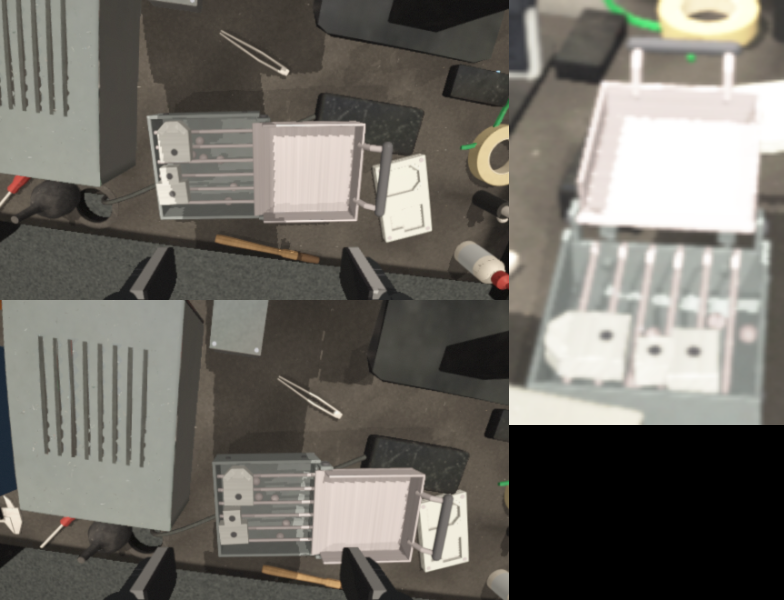

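The blocks lie against the far wall: chamfer at w3-crop (173,142) with its nose up, tee at (172,187) with its tongue toward the chamfer. The pan is empty and level, and the balls are in the tray. I'll enlarge both views to measure, and check the monitor's clearance.

```bash
python3 -c "
from h import *
w3,a=load('w3');w4,b=load('w4');t,_=load('top0')
print('monitor corner',tri([(w3,(110,201)),(w4,(185,251))]),tri([(w3,(110,201)),(w4,(185,251)),(t,(414,188))]))
o=np.hstack([cv2.resize(a[115:250,155:255],(400,540),interpolation=2),cv2.resize(b[165:300,225:325],(400,540),interpolation=2)])
cv2.imwrite('pics/c4.png',o)"
```

```text
monitor corner [0.52586705 0.03177933 0.09962263] [0.52480179 0.03814452 0.10259731]
```

View pics/c4.png

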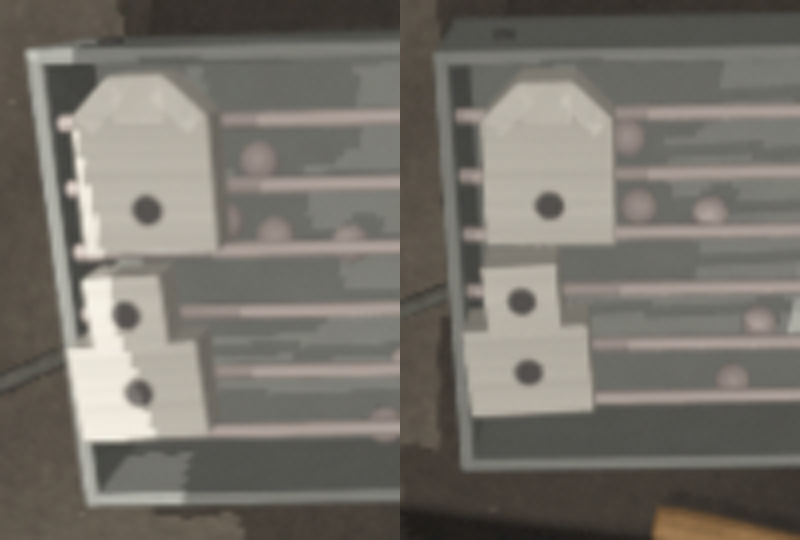

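```bash
cat > blk.py <<'E'
from h import *
w3,_=load('w3');w4,_=load('w4')
A=lambda p:np.array(p)/4+[155,115]
B=lambda p:np.array(p)/4+[225,165]
P={'c_noseL':((108,77),(120,82)),'c_noseR':((165,77),(175,82)),'c_shL':((76,120),(82,122)),'c_shR':((208,115),(214,125)),'c_sqL':((90,252),(85,243)),'c_sqR':((216,250),(214,243)),'c_bore':((147,210),(150,206)),
't_bore1':((126,315),(122,300)),'t_bore2':((138,392),(129,372)),'t_tL':((85,275),(82,267)),'t_tR':((160,275),(155,264)),'t_bTL':((68,348),(63,333)),'t_bTR':((198,342),(190,325)),'t_bBL':((85,440),(72,415)),'t_bBR':((208,433),(193,410))}
xs=np.array([-.155,.988]);ys=np.array([-.988,-.155]);O=np.array([.506,.137])
for k,(a,b) in P.items():
    X=tri([(w3,A(a)),(w4,B(b))]); z=.5*(onz(w3,A(a),.076)+onz(w4,B(b),.076))[0]
    print(k,X.round(4),'plane',z[:2].round(4),'scr',((z[:2]-O)@xs).round(4),((z[:2]-O)@ys).round(4))
E
python3 blk.py
```

```text
c_noseL [0.4557 0.0917 0.0752] plane [0.4556 0.0918] scr -0.0369 0.0568
c_noseR [0.4538 0.1054 0.0749] plane [0.4536 0.1055] scr -0.023 0.0567
c_shL [0.468  0.0833 0.0726] plane [0.4672 0.084 ] scr -0.0464 0.0466
c_shR [0.4615 0.117  0.0794] plane [0.4622 0.1167] scr -0.0133 0.0464
c_sqL [0.5015 0.0877 0.0709] plane [0.4998 0.0887] scr -0.0468 0.0136
c_sqR [0.4944 0.1213 0.0773] plane [0.4948 0.1212] scr -0.0139 0.0135
c_bore [0.4867 0.1035 0.077 ] plane [0.487  0.1033] scr -0.0303 0.024
t_bore1 [0.5149 0.0993 0.0754] plane [0.5147 0.0994] scr -0.0385 -0.0028
t_bore2 [0.5349 0.1038 0.077 ] plane [0.5354 0.1037] scr -0.0375 -0.0239
t_tL [0.5065 0.088  0.0754] plane [0.5063 0.0881] scr -0.0483 0.0073
t_tR [0.5039 0.1068 0.0737] plane [0.5031 0.1071] scr -0.0291 0.0075
t_bTL [0.5259 0.085  0.0768] plane [0.5262 0.0848] scr -0.0547 -0.0119
t_bTR [0.5194 0.1183 0.0758] plane [0.5193 0.1183] scr -0.0206 -0.0102
t_bBL [0.5515 0.0898 0.0746] plane [0.5508 0.0901] scr -0.0533 -0.037
t_bBR [0.5438 0.1226 0.0767] plane [0.5442 0.1226] scr -0.0202 -0.0355
```

Both blocks lie flat: their tops triangulate to about 75.5 mm. The chamfer's centre is (0.476,0.102) with its nose at 188.5°. The tee's centre is (0.526,0.102) with its nose at 191.6°. I'll take the chamfer first.

```bash
python3 nudge.py '[[-0.01,-0.01,0.035,0,0,0,0.06],[-0.022,-0.022,0.075,0,0,0,0.05],[-0.022,-0.022,0.11,0,0,0,0.044],[-0.022,-0.022,0.145,0,0,0,0.044],[-0.022,-0.022,0.16,0,0,0,0.044]]'; python3 nudge.py '[[0,0,0,0,0,0,0.044],[0,0,0,0,0,0,0.044]]'
```

```text
time: 7.92
eef_pos: [0.4791, 0.1037, 0.084]
tool_rot: [[-0.989, -0.149, -0.007], [-0.149, 0.989, 0.0], [0.007, 0.001, -1.0]]
force: [-0.3, -0.4, -0.3]
grip_width: 0.0441
grasp_force: 0.0
time: 8.08
eef_pos: [0.4815, 0.1037, 0.0884]
tool_rot: [[-0.989, -0.149, -0.002], [-0.149, 0.989, 0.0], [0.002, 0.001, -1.0]]
force: [-0.2, 0.3, 0.2]
grip_width: 0.0442
grasp_force: 0.0
```

Now down 24 mm, then close.

```bash
python3 nudge.py '[[0,-0.001,0.012,0,0,0,0.044],[0,-0.001,0.024,0,0,0,0.044],[0,-0.001,0.024,0,0,0,0.044]]';python3 nudge.py '[[0,0,0,0,0,0,0.03],[0,0,0,0,0,0,0.02],[0,0,0,0,0,0,0.0],[0,0,0,0,0,0,0.0],[0,0,0,0,0,0,0.0]]'
```

```text
time: 8.33
eef_pos: [0.4825, 0.1022, 0.0656]
tool_rot: [[-0.989, -0.148, 0.001], [-0.148, 0.989, 0.0], [-0.001, 0.0, -1.0]]
force: [-0.5, 1.0, 0.4]
grip_width: 0.0444
grasp_force: 0.0
time: 8.75
eef_pos: [0.4834, 0.1017, 0.0669]
tool_rot: [[-0.989, -0.148, 0.003], [-0.148, 0.989, 0.0], [-0.003, -0.0, -1.0]]
force: [0.4, 0.6, 6.9]
grip_width: 0.0323
grasp_force: 60.8
```

```bash
python3 nudge.py '[[0,0,-0.01,0,0,0,0],[0,0,-0.035,0,0,0,0],[0,0,-0.07,0,0,0,0],[0,0,-0.105,0,0,0,0],[0,0,-0.13,0,0,0,0]]';python3 nudge.py '[[-0.007,0.035,0,0,0,7,0],[-0.014,0.07,0,0,0,14,0],[-0.021,0.105,0,0,0,21,0],[-0.028,0.14,0,0,0,28,0],[-0.035,0.175,0,0,0,35,0]]'
```

```text
time: 9.17
eef_pos: [0.4824, 0.1014, 0.1989]
tool_rot: [[-0.989, -0.148, 0.003], [-0.148, 0.989, 0.0], [-0.003, -0.0, -1.0]]
force: [1.1, 1.0, -0.1]
grip_width: 0.032
grasp_force: 60.1
time: 9.58
eef_pos: [0.4903, 0.2801, 0.196]
tool_rot: [[-0.903, 0.43, 0.0], [0.43, 0.903, -0.0], [-0.0, 0.0, -1.0]]
force: [0.3, -0.2, -0.4]
grip_width: 0.0319
grasp_force: 60.1
```

```bash
python3 -c "
from h import *
snap('wrist','w5')"; python3 nudge.py '[[0.01,0.021,0,0,0,7,0],[0.02,0.042,0,0,0,14,0],[0.03,0.063,0,0,0,21,0],[0.039,0.085,0,0,0,28,0],[0.047,0.107,0,0,0,35,0]]';python3 nudge.py '[[0,0,0,0,0,5.9,0],[0,0,0,0,0,5.9,0],[0,0,0,0,0,5.9,0]]';python3 -c "
from h import *
snap('wrist','w6')
a=cv2.imread('pics/w5.png');b=cv2.imread('pics/w6.png');cv2.imwrite('pics/c5.png',np.hstack([cv2.resize(a,(400,300)),cv2.resize(b,(400,300))]))
o=cv2.resize(b[150:420,130:430],(660,594),interpolation=2);a=cv2.resize(a,(133,100));o=np.hstack([o,cv2.copyMakeBorder(a,0,494,0,0,0)]);cv2.imwrite('pics/c5.png',o);print(o.shape)"
```

```text
time: 10.05
eef_pos: [0.493, 0.3965, 0.1956]
tool_rot: [[-0.493, 0.87, -0.0], [0.87, 0.493, -0.0], [-0.0, -0.001, -1.0]]
force: [0.2, -0.3, -0.0]
grip_width: 0.0321
grasp_force: 60.2
time: 10.3
eef_pos: [0.4932, 0.3953, 0.1953]
tool_rot: [[-0.41, 0.912, -0.001], [0.912, 0.41, -0.001], [-0.0, -0.001, -1.0]]
force: [0.3, -0.2, -0.2]
grip_width: 0.032
grasp_force: 60.2
(594, 793, 3)
```

View pics/c5.png

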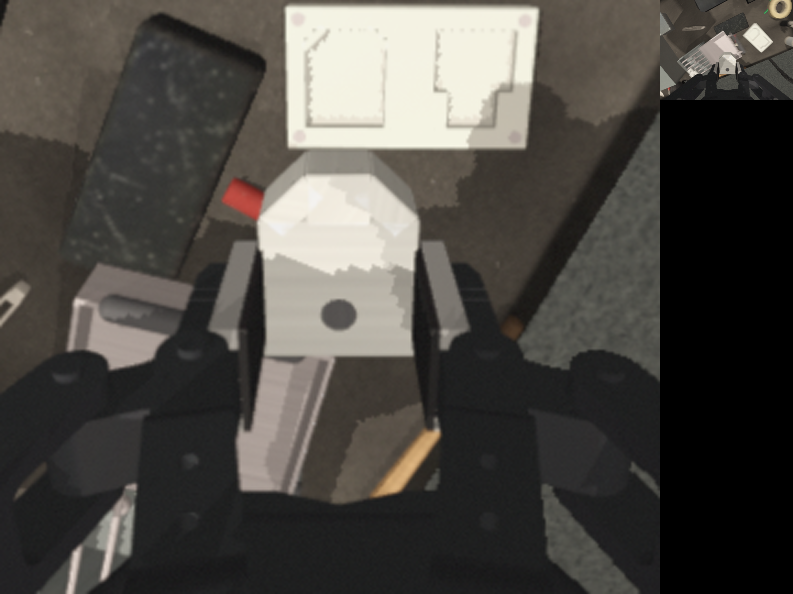

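The wrist view shows the nest at crop (287–540, 7–148), with the chamfer pocket on the left (306–386, 30–127) and the tee pocket on the right, tongue down. The block is held level and centred, its top face from the nose at (340,175) to the square end at (340,356).

```bash
cat > n2.py <<'E'
from h import *
from nest import quad
w5,i5=load('w5');w6,i6=load('w6');w0,i0=load('wrist0');w1,i1=load('w1')
q6=quad(i6,240,400,145,222)
qs=[(w6,q6),(w0,quad(i0,240,380,170,280)),(w1,quad(i1,300,420,160,300)),(w5,quad(i5,340,480,80,230))]
C=[]
for a in q6:
    p=onz(w6,[a],.013)[0]; obs=[(c,q[np.argmin(np.linalg.norm(onz(c,q,.013)-p,axis=1))]) for c,q in qs]
    X=tri(obs);print(a,[onz(c,[u],.013)[0,:2].round(4).tolist() for c,u in obs],X.round(4));C.append(np.mean([onz(c,[u],.013)[0,:2] for c,u in obs],0))
C=np.array(C,np.float32);r=cv2.minAreaRect(C);print('nest',C.mean(0),r)
F=lambda p:np.array(p,float)/2.2+[130,150]
for n,p in {'chL':(306.5,90),'chR':(386,90),'chT':(346,30),'chB':(346,127),'teeT':(476,30),'teeB':(472,127),'teeL':(435,60),'teeR':(516,60),'tongL':(448,110),'tongR':(496,110)}.items(): print(n,onz(w6,[F(p)],.013)[0,:2].round(4))
s=manip.get_state();tz=s['eef_pos'][2];R=np.array(s['tool_rot']);print(s['eef_pos'])
for n,p in {'noseL':(305,175),'noseR':(375,175),'shL':(258,220),'shR':(418,218),'sqL':(265,357),'sqR':(415,355),'bore':(338,314)}.items():
    print(n,(R.T@(onz(w6,[F(p)],tz+.009)[0]-s['eef_pos'])).round(4))
E
python3 n2.py
```

```text
[374. 154.] [[0.5617, 0.4632], [0.56, 0.463], [0.561, 0.4623], [0.5632, 0.466]] [0.5608 0.4632 0.0146]
[362. 216.] [[0.5823, 0.3996], [0.5877, 0.4035], [0.588, 0.4005], [0.5901, 0.4061]] [0.5843 0.4021 0.0183]
[261. 216.] [[0.4834, 0.3551], [0.4834, 0.3548], [0.4813, 0.3545], [0.4848, 0.3574]] [0.483  0.3556 0.0144]
[260. 153.] [[0.4563, 0.4167], [0.4548, 0.4168], [0.456, 0.416], [0.4578, 0.4156]] [0.4564 0.4164 0.0111]
nest [0.52197886 0.40942878] ((0.5223451852798462, 0.4095231890678406), (0.11570832878351212, 0.06655462086200714), 24.217607498168945)
chL [0.4805 0.3843]
chR [0.5149 0.3998]
chT [0.4858 0.4181]
chB [0.5052 0.3752]
teeT [0.5406 0.4428]
teeB [0.5608 0.4001]
teeL [0.5297 0.4223]
teeR [0.5644 0.438 ]
tongL [0.5463 0.403 ]
tongR [0.5674 0.4125]
[0.4933194  0.39493349 0.19527444]
noseL [ 0.0288 -0.0075 -0.009 ]
noseR [ 0.0289  0.0067 -0.009 ]
shL [ 0.0188 -0.0174 -0.009 ]
shR [ 0.0193  0.0158 -0.009 ]
sqL [-0.015  -0.0171 -0.009 ]
sqR [-0.0144  0.0164 -0.009 ]
bore [-0.0038 -0.0008 -0.009 ]
```

```bash
python3 nudge.py '[[-0.003,0.0015,0.035,0,0,0,0],[-0.006,0.003,0.075,0,0,0,0],[-0.006,0.003,0.115,0,0,0,0],[-0.006,0.003,0.145,0,0,0,0],[-0.006,0.003,0.16,0,0,0,0]]';python3 nudge.py '[[0,0,0,0,0,0,0],[0,0,0,0,0,0,0],[0,0,0,0,0,0,0]]'
```

```text
time: 10.77
eef_pos: [0.4959, 0.3882, 0.0302]
tool_rot: [[-0.408, 0.913, -0.006], [0.913, 0.408, -0.004], [-0.001, -0.007, -1.0]]
force: [-1.5, -0.5, -0.2]
grip_width: 0.032
grasp_force: 60.1
time: 11.02
eef_pos: [0.5001, 0.3915, 0.0373]
tool_rot: [[-0.407, 0.914, 0.002], [0.914, 0.407, 0.001], [0.0, 0.003, -1.0]]
force: [0.6, 0.4, -0.3]
grip_width: 0.0321
grasp_force: 60.1
```

```bash
python3 nudge.py '[[0,0,0.005,0,0,0,0],[0,0,0.01,0,0,0,0],[0,0,0.012,0,0,0,0],[0,0,0.012,0,0,0,0],[0,0,0.012,0,0,0,0]]';python3 nudge.py '[[0,0,0,0,0,0,0],[0,0,0,0,0,0,0]]'
```

```text
time: 11.43
eef_pos: [0.4986, 0.3912, 0.0233]
tool_rot: [[-0.406, 0.914, -0.0], [0.914, 0.406, -0.0], [-0.0, -0.0, -1.0]]
force: [0.7, 0.3, -0.0]
grip_width: 0.0321
grasp_force: 60.1
time: 11.6
eef_pos: [0.4988, 0.3913, 0.0234]
tool_rot: [[-0.406, 0.914, 0.0], [0.914, 0.406, 0.0], [0.0, 0.0, -1.0]]
force: [1.0, -0.9, -0.4]
grip_width: 0.0321
grasp_force: 60.1
```

```bash
python3 nudge.py '[[-0.0006,-0.0006,0.003,0,0,0,0],[-0.0006,-0.0006,0.006,0,0,0,0],[-0.0006,-0.0006,0.009,0,0,0,0],[-0.0006,-0.0006,0.009,0,0,0,0],[-0.0006,-0.0006,0.009,0,0,0,0]]'
```

```text
time: 12.02
eef_pos: [0.4982, 0.3903, 0.0138]
tool_rot: [[-0.406, 0.914, -0.0], [0.914, 0.406, -0.0], [-0.0, -0.001, -1.0]]
force: [-0.6, 0.6, -0.4]
grip_width: 0.0321
grasp_force: 61.3
```

```bash
python3 nudge.py '[[0,0,0,0,0,0,0.036],[0,0,0,0,0,0,0.04],[0,0,0,0,0,0,0.044],[0,0,0,0,0,0,0.046],[0,0,-0.02,0,0,0,0.046]]';python3 nudge.py '[[0,0,-0.03,0,0,0,0.05],[0,0,-0.07,0,0,0,0.06],[-0.02,0,-0.11,0,0,0,0.085],[-0.05,0,-0.15,0,0,0,0.085],[-0.08,0,-0.165,0,0,0,0.085]]';python3 nudge.py '[[-0.02,0,0,0,0,0,0.085],[-0.02,0,0,0,0,0,0.085]]';python3 -c "
from h import *
snap('wrist','w7')
b=cv2.imread('pics/w7.png');cv2.imwrite('pics/c6.png',cv2.resize(b[60:280,180:430],(682,600),interpolation=2))"
```

```text
time: 12.43
eef_pos: [0.4955, 0.3886, 0.0302]
tool_rot: [[-0.406, 0.914, -0.006], [0.914, 0.406, -0.004], [-0.001, -0.007, -1.0]]
force: [-0.5, -0.6, -0.8]
grip_width: 0.0457
grasp_force: 0.0
time: 12.85
eef_pos: [0.5308, 0.3207, 0.2026]
tool_rot: [[-0.409, 0.912, 0.005], [0.912, 0.409, 0.003], [0.001, 0.005, -1.0]]
force: [0.8, -0.1, 0.6]
grip_width: 0.0853
grasp_force: 0.0
time: 13.02
eef_pos: [0.5414, 0.2979, 0.2012]
tool_rot: [[-0.403, 0.915, 0.006], [0.915, 0.403, 0.0], [-0.002, 0.005, -1.0]]
force: [0.3, 0.3, -0.7]
grip_width: 0.085
grasp_force: 0.0
```

View pics/c6.png

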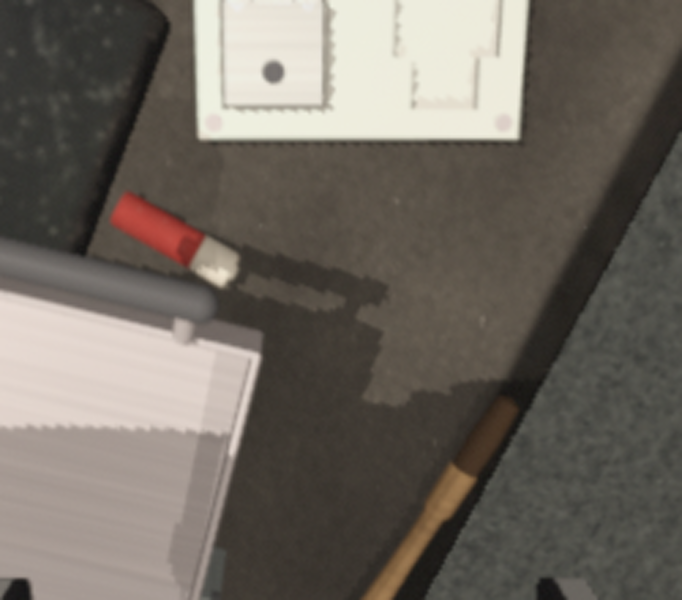

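The chamfer block sits level in its pocket, outline inside the walls, with its bore at crop (273,71). Now the tee.

```bash
python3 nudge.py '[[-0.03,-0.015,0,0,0,-7,0.085],[-0.065,-0.032,0,0,0,-14,0.085],[-0.1,-0.049,0,0,0,-21,0.085],[-0.137,-0.067,0,0,0,-28,0.085],[-0.174,-0.084,0,0,0,-35,0.07]]';python3 nudge.py '[[0,0,0,0,0,-7,0.06],[0,0,0.02,0,0,-14,0.05],[0,0,0.04,0,0,-21,0.044],[0,0,0.06,0,0,-28,0.044],[0,0,0.075,0,0,-35,0.044]]';python3 nudge.py '[[0,0,0.02,0,0,-7,0.044],[0,0,0.03,0,0,-7.3,0.044],[0,0,0.03,0,0,-7.3,0.044],[0,0,0.03,0,0,-7.3,0.044],[0,0,0.03,0,0,-7.3,0.044]]';python3 nudge.py '[[0,0,0,0,0,0,0.044],[0,0,0,0,0,0,0.044],[0,0,0,0,0,0,0.044]]'
```

```text
time: 13.48
eef_pos: [0.531, 0.1141, 0.1968]
tool_rot: [[-0.851, 0.526, -0.002], [0.526, 0.851, 0.0], [0.002, -0.001, -1.0]]
force: [0.8, 0.4, 0.1]
grip_width: 0.0749
grasp_force: 0.0
time: 13.9
eef_pos: [0.5307, 0.1153, 0.1202]
tool_rot: [[-0.998, -0.056, -0.003], [-0.056, 0.998, 0.0], [0.003, 0.001, -1.0]]
force: [0.2, -0.4, -0.5]
grip_width: 0.0437
grasp_force: 0.0
time: 14.32
eef_pos: [0.533, 0.1149, 0.0938]
tool_rot: [[-0.985, -0.174, 0.001], [-0.174, 0.985, 0.0], [-0.001, 0.0, -1.0]]
force: [0.3, 0.1, 0.3]
grip_width: 0.0443
grasp_force: 0.0
time: 14.57
eef_pos: [0.5331, 0.1145, 0.094]
tool_rot: [[-0.984, -0.176, 0.002], [-0.176, 0.984, 0.0], [-0.002, -0.0, -1.0]]
force: [0.3, -0.1, 0.3]
grip_width: 0.0441
grasp_force: 0.0
```

```bash
python3 nudge.py '[[0.0005,-0.0107,0,0,0,-1.4,0.044],[0.0005,-0.0107,0.005,0,0,-1.4,0.044],[0.0005,-0.0107,0.016,0,0,-1.4,0.044],[0.0005,-0.0107,0.0265,0,0,-1.4,0.044],[0.0005,-0.0107,0.0265,0,0,-1.4,0.044]]';python3 nudge.py '[[0,0,0,0,0,0,0.044],[0,0,0,0,0,0,0.034],[0,0,0,0,0,0,0.02],[0,0,0,0,0,0,0.0],[0,0,0,0,0,0,0.0]]';python3 nudge.py '[[0,0,0,0,0,0,0.0],[0,0,0,0,0,0,0.0]]'
```

```text
time: 14.98
eef_pos: [0.5328, 0.1039, 0.0643]
tool_rot: [[-0.98, -0.2, -0.002], [-0.2, 0.98, -0.0], [0.002, 0.0, -1.0]]
force: [-0.6, 0.9, 0.2]
grip_width: 0.0437
grasp_force: 0.0
time: 15.4
eef_pos: [0.5337, 0.1039, 0.0664]
tool_rot: [[-0.98, -0.2, -0.0], [-0.2, 0.98, 0.0], [0.0, 0.0, -1.0]]
force: [-0.2, -0.0, -1.0]
grip_width: 0.0321
grasp_force: 59.5
time: 15.57
eef_pos: [0.5337, 0.1038, 0.0665]
tool_rot: [[-0.98, -0.2, -0.0], [-0.2, 0.98, -0.0], [0.0, 0.0, -1.0]]
force: [0.2, 0.3, 0.1]
grip_width: 0.0322
grasp_force: 59.5
```

```bash
python3 nudge.py '[[0,0,-0.01,0,0,0,0],[0,0,-0.035,0,0,0,0],[0,0,-0.07,0,0,0,0],[0,0,-0.105,0,0,0,0],[0,0,-0.145,0,0,0,0]]'; python3 -c "
from rig import manip, cam, order
s=manip.get_state();print(s['joint_pos'],s['eef_pos'])"
```

```text
time: 15.98
eef_pos: [0.5328, 0.1037, 0.2126]
tool_rot: [[-0.98, -0.2, -0.002], [-0.2, 0.98, -0.0], [0.002, 0.0, -1.0]]
force: [0.5, -0.4, -1.0]
grip_width: 0.0321
grasp_force: 59.7
[ 2.69139614e+00  2.27966756e+00  1.00898783e+02  1.08595719e-03
  7.69353803e+01 -9.88655811e+01] [0.53275524 0.10373689 0.21258766]
```

J6 can't reach the tee's pocket heading with this grasp (it would need about -167°), so I'll set the tee back on the bars and regrasp it a half turn round.

```bash
python3 nudge.py '[[0,0.006,0.035,0,0,0,0],[0,0.012,0.075,0,0,0,0],[0,0.012,0.11,0,0,0,0],[0,0.012,0.13,0,0,0,0],[0,0.012,0.138,0,0,0,0]]';python3 nudge.py '[[0,0,0,0,0,0,0],[0,0,0.003,0,0,0,0],[0,0,0.006,0,0,0,0],[0,0,0.007,0,0,0,0],[0,0,0.007,0,0,0,0]]'; python3 nudge.py '[[0,0,0,0,0,0,0],[0,0,0,0,0,0,0.04],[0,0,0,0,0,0,0.044],[0,0,0,0,0,0,0.044],[0,0,-0.015,0,0,0,0.044]]';  python3 nudge.py '[[0,0,-0.02,0,0,0,0.044],[0,0,-0.055,0,0,0,0.044],[0,0,-0.055,0,0,7,0.044],[0,0,-0.055,0,0,14,0.044],[0,0,-0.055,0,0,21,0.044]]'
```

```text
time: 16.4
eef_pos: [0.5285, 0.1154, 0.0702]
tool_rot: [[-0.98, -0.201, -0.006], [-0.201, 0.98, -0.0], [0.006, 0.001, -1.0]]
force: [-0.1, 0.7, -0.7]
grip_width: 0.0319
grasp_force: 59.7
time: 16.82
eef_pos: [0.5324, 0.1155, 0.0677]
tool_rot: [[-0.98, -0.2, 0.002], [-0.2, 0.98, 0.0], [-0.002, -0.0, -1.0]]
force: [-0.0, -0.1, -0.3]
grip_width: 0.0321
grasp_force: 59.7
time: 17.23
eef_pos: [0.5292, 0.1153, 0.079]
tool_rot: [[-0.98, -0.2, -0.005], [-0.2, 0.98, -0.0], [0.005, 0.001, -1.0]]
force: [-0.4, -0.3, -0.7]
grip_width: 0.0439
grasp_force: 0.0
time: 17.65
eef_pos: [0.5321, 0.1156, 0.1377]
tool_rot: [[-0.985, 0.17, 0.002], [0.17, 0.985, 0.0], [-0.002, 0.0, -1.0]]
force: [-0.1, -0.7, -0.3]
grip_width: 0.0437
grasp_force: 0.0
```

```bash
R='[[0,0,0,0,0,7.1,0.05],[0,0,0,0,0,14.2,0.05],[0,0,0,0,0,21.3,0.05],[0,0,0,0,0,28.4,0.05],[0,0,0,0,0,35.5,0.05]]'; unset R
python3 nudge.py '[[0,0,0,0,0,7.1,0.05],[0,0,0,0,0,14.2,0.05],[0,0,0,0,0,21.3,0.05],[0,0,0,0,0,28.4,0.05],[0,0,0,0,0,35.5,0.05]]'
python3 nudge.py '[[0,0,0,0,0,7.1,0.05],[0,0,0,0,0,14.2,0.05],[0,0,0,0,0,21.3,0.05],[0,0,0,0,0,28.4,0.05],[0,0,0,0,0,35.5,0.05]]'
python3 nudge.py '[[0,0,0,0,0,7.1,0.05],[0,0,0,0,0,14.2,0.05],[0,0,0,0,0,21.3,0.05],[0,0,0,0,0,28.4,0.05],[0,0,0,0,0,35.5,0.05]]'
python3 nudge.py '[[0,0,0,0,0,7.1,0.05],[0,0,0,0,0,14.2,0.05],[0,0,0,0,0,21.3,0.05],[0,0,0,0,0,28.4,0.05],[0,0,0,0,0,35.5,0.05]]'
python3 nudge.py '[[0,0,0,0,0,7.1,0.05],[0,0,0,0,0,14.2,0.05],[0,0,0,0,0,16.6,0.05],[0,0,0,0,0,16.6,0.05],[0,0,0,0,0,16.6,0.05]]'
```

```text
time: 18.07
eef_pos: [0.5315, 0.1155, 0.1366]
tool_rot: [[-0.703, 0.711, 0.0], [0.711, 0.703, 0.0], [-0.0, 0.0, -1.0]]
force: [-0.1, -0.7, -0.2]
grip_width: 0.0499
grasp_force: 0.0
time: 18.48
eef_pos: [0.5315, 0.1155, 0.1366]
tool_rot: [[-0.16, 0.987, 0.0], [0.987, 0.16, -0.0], [-0.0, 0.0, -1.0]]
force: [0.6, 0.8, 0.1]
grip_width: 0.0504
grasp_force: 0.0
time: 18.9
eef_pos: [0.5315, 0.1155, 0.1366]
tool_rot: [[0.443, 0.897, 0.0], [0.897, -0.443, -0.0], [0.0, 0.0, -1.0]]
force: [-0.2, 0.1, 0.2]
grip_width: 0.0499
grasp_force: 0.0
time: 19.32
eef_pos: [0.5315, 0.1155, 0.1366]
tool_rot: [[0.881, 0.473, 0.0], [0.473, -0.881, -0.0], [0.0, 0.0, -1.0]]
force: [-0.8, -0.6, -0.6]
grip_width: 0.0498
grasp_force: 0.0
time: 19.73
eef_pos: [0.5315, 0.1155, 0.1366]
tool_rot: [[0.978, 0.209, 0.0], [0.209, -0.978, -0.0], [0.0, 0.0, -1.0]]
force: [0.6, 0.6, -0.3]
grip_width: 0.0501
grasp_force: 0.0
```

```bash
python3 nudge.py '[[0,0,0.02,0,0,0.5,0.044],[0,0,0.045,0,0,0.5,0.044],[0,0,0.06,0,0,0.5,0.044],[0,0,0.069,0,0,0.5,0.044],[0,0,0.069,0,0,0.5,0.044]]';python3 nudge.py '[[0,0,0,0,0,0,0.044],[0,0,0,0,0,0,0.03],[0,0,0,0,0,0,0.0],[0,0,0,0,0,0,0.0],[0,0,0,0,0,0,0.0]]';python3 nudge.py '[[0,0,0,0,0,0,0.0],[0,0,0,0,0,0,0.0]]'
python3 nudge.py '[[0,0,-0.01,0,0,0,0],[0,0,-0.035,0,0,0,0],[0,0,-0.07,0,0,0,0],[0,0,-0.105,0,0,0,0],[0,0,-0.13,0,0,0,0]]'
```

```text
time: 20.15
eef_pos: [0.5296, 0.1154, 0.0652]
tool_rot: [[0.98, 0.2, -0.004], [0.2, -0.98, -0.0], [-0.004, -0.001, -1.0]]
force: [0.2, 0.7, 0.1]
grip_width: 0.0439
grasp_force: 0.0
time: 20.57
eef_pos: [0.5327, 0.1156, 0.069]
tool_rot: [[0.98, 0.199, 0.003], [0.199, -0.98, 0.0], [0.003, 0.0, -1.0]]
force: [-0.1, -0.3, 4.9]
grip_width: 0.0315
grasp_force: 60.0
time: 20.73
eef_pos: [0.5327, 0.1157, 0.069]
tool_rot: [[0.98, 0.199, 0.003], [0.199, -0.98, 0.0], [0.003, 0.0, -1.0]]
force: [-0.4, 0.7, 6.5]
grip_width: 0.0317
grasp_force: 60.2
time: 21.15
eef_pos: [0.5318, 0.1156, 0.2009]
tool_rot: [[0.98, 0.199, 0.002], [0.199, -0.98, 0.0], [0.002, 0.0, -1.0]]
force: [0.8, 0.8, -0.3]
grip_width: 0.0317
grasp_force: 59.6
```

```bash
python3 nudge.py '[[0.008,-0.034,0,0,0,-7,0],[0.017,-0.068,0,0,0,-14,0],[0.026,-0.102,0,0,0,-21,0],[0.034,-0.137,0,0,0,-28,0],[0.043,-0.171,0,0,0,-35,0]]'; python3 -c "
import numpy as np
from rig import manip, cam, order
s=manip.get_state();print((np.array(s['tool_rot']).T@(np.array([.547,.43,.196])-s['eef_pos'])).round(4),s['eef_pos'])"
```

```text
time: 21.57
eef_pos: [0.539, 0.2932, 0.1979]
tool_rot: [[0.685, 0.729, -0.0], [0.729, -0.685, -0.0], [-0.0, -0.0, -1.0]]
force: [1.3, -0.3, -0.6]
grip_width: 0.032
grasp_force: 59.7
[ 0.1052 -0.0878  0.0019] [0.53897347 0.29317256 0.1978899 ]
```

```bash
python3 nudge.py '[[0.022,-0.018,0,0,0,-7,0],[0.044,-0.036,0,0,0,-14,0],[0.066,-0.054,0,0,0,-21,0],[0.088,-0.072,0,0,0,-28,0],[0.105,-0.088,0,0,0,-35,0]]'; python3 nudge.py '[[0,0,0,0,0,-7,0],[0,0,0,0,0,-14,0],[0,0,0,0,0,-21,0],[0,0,0,0,0,-28,0],[0,0,0,0,0,-32.4,0]]'; python3 nudge.py '[[0,0,0,0,0,0,0],[0,0,0,0,0,0,0]]';python3 -c "
from h import *
snap('wrist','w8')
b=cv2.imread('pics/w8.png');cv2.imwrite('pics/c7.png',cv2.resize(b[140:410,130:430],(660,594),interpolation=2))"
```

```text
time: 21.98
eef_pos: [0.5476, 0.4302, 0.1975]
tool_rot: [[0.142, 0.99, -0.001], [0.99, -0.142, -0.0], [-0.0, -0.001, -1.0]]
force: [-0.1, 0.0, -0.8]
grip_width: 0.0319
grasp_force: 59.7
time: 22.4
eef_pos: [0.5476, 0.4283, 0.1974]
tool_rot: [[-0.41, 0.912, -0.001], [0.912, 0.41, -0.001], [-0.0, -0.001, -1.0]]
force: [0.3, -0.6, -1.0]
grip_width: 0.0317
grasp_force: 59.7
time: 22.57
eef_pos: [0.5479, 0.4282, 0.1975]
tool_rot: [[-0.402, 0.916, -0.001], [0.916, 0.402, -0.0], [-0.0, -0.001, -1.0]]
force: [0.5, 0.8, -1.4]
grip_width: 0.0317
grasp_force: 59.7
```

View pics/c7.png

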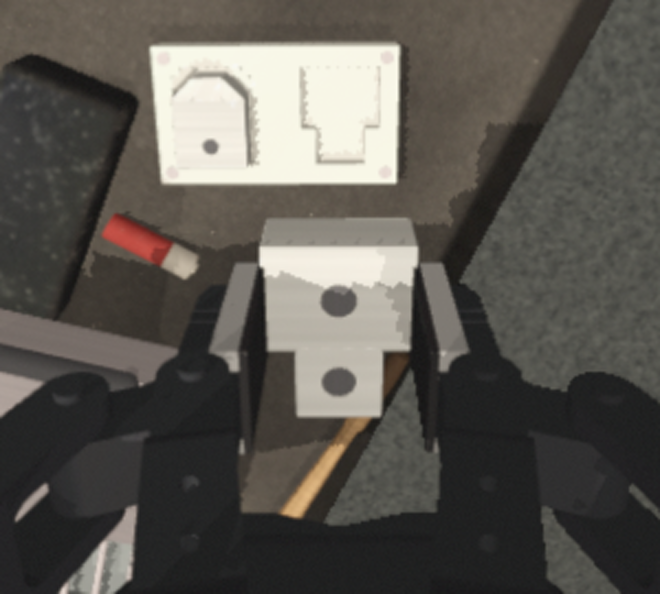

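The tee is held level with its tongue down-image: body edge (260–417,247), tongue end (297–382,416). The chamfer sits in its pocket with its bore at (210,147). The tee pocket is at (301–380, 67–162).

```bash
python3 - <<'E'
from h import *
w8,i8=load('w8');w7,_=load('w7');F=lambda p:np.array(p,float)/2.2+[130,140]
print('chamfer bore',tri([(w8,F((210,147))),(w7,(280.1,86.0))]))
ex=np.array([-.41,.912]);ey=np.array([.912,.41])
for n,p in {'T':(340,67),'B':(340,162),'L':(301,95),'R':(380,95),'tL':(316,148),'tR':(364,148)}.items():
    X=onz(w8,[F(p)],.013)[0,:2];print(n,X.round(4),'ex',(X@ex).round(4),'ey',(X@ey).round(4))
from nest import quad
q=quad(i8,190,320,150,228);print('nest corners',onz(w8,q,.013)[:,:2].round(4).tolist(),onz(w8,q,.013).mean(0))
s=manip.get_state();p0=np.array(s['eef_pos']);R=np.array(s['tool_rot']);print(p0)
for n,p in {'bL':(260,247),'bR':(417,247),'sL':(267,350),'sR':(412,350),'tL':(297,416),'tR':(382,415),'b1':(338,300),'b2':(339,381)}.items():
    print(n,(R.T@(onz(w8,[F(p)],p0[2]+.0075)[0]-p0)).round(4))
E
```

```text
chamfer bore [0.49926317 0.38597066 0.02436718]
T [0.5411 0.4432] ex 0.1824 ey 0.6752
B [0.56   0.4001] ex 0.1353 ey 0.6748
L [0.5296 0.4235] ex 0.1691 ey 0.6566
R [0.5639 0.4385] ex 0.1688 ey 0.694
tL [0.5465 0.402 ] ex 0.1426 ey 0.6632
tR [0.5678 0.4114] ex 0.1424 ey 0.6865
nest corners [[0.5619, 0.4631], [0.5877, 0.4006], [0.4822, 0.3566], [0.4558, 0.4167]] [0.52190322 0.40922776 0.013     ]
[0.54789284 0.42827097 0.19745611]
bL [ 0.0165 -0.0173 -0.0075]
bR [ 0.0166  0.0157 -0.0075]
sL [-0.0088 -0.0167 -0.0075]
sR [-0.0087  0.0156 -0.0075]
tL [-0.0266 -0.0103 -0.0075]
tR [-0.0263  0.0093 -0.0075]
b1 [ 0.0039 -0.0009 -0.0075]
b2 [-0.017  -0.0006 -0.0075]
```

```bash
python3 nudge.py '[[-0.002,0,0.035,0,0,-0.5,0],[-0.002,0,0.075,0,0,-0.5,0],[-0.002,0,0.115,0,0,-0.5,0],[-0.002,0,0.145,0,0,-0.5,0],[-0.002,0,0.16,0,0,-0.5,0]]';python3 nudge.py '[[0,0,0,0,0,0,0],[0,0,0.003,0,0,0,0],[0,0,0.007,0,0,0,0],[0,0,0.01,0,0,0,0],[0,0,0.01,0,0,0,0]]';python3 nudge.py '[[0,0,0,0,0,0,0],[0,0,0,0,0,0,0],[0,0,0,0,0,0,0]]'
```

```text
time: 23.03
eef_pos: [0.5458, 0.4245, 0.0319]
tool_rot: [[-0.411, 0.912, -0.007], [0.912, 0.411, -0.004], [-0.001, -0.008, -1.0]]
force: [-0.4, 0.1, -2.1]
grip_width: 0.0318
grasp_force: 59.7
time: 23.45
eef_pos: [0.55, 0.4272, 0.0292]
tool_rot: [[-0.412, 0.911, 0.002], [0.911, 0.412, 0.001], [0.0, 0.003, -1.0]]
force: [-0.4, -0.9, -1.5]
grip_width: 0.0318
grasp_force: 59.7
time: 23.7
eef_pos: [0.5493, 0.4268, 0.0283]
tool_rot: [[-0.412, 0.911, 0.001], [0.911, 0.412, 0.001], [0.0, 0.001, -1.0]]
force: [-0.8, 0.8, -0.5]
grip_width: 0.0316
grasp_force: 59.7
```

```bash
python3 nudge.py '[[0,-0.0003,0.004,0,0,0,0],[0,-0.0003,0.008,0,0,0,0],[0,-0.0003,0.011,0,0,0,0],[0,-0.0003,0.0135,0,0,0,0],[0,-0.0003,0.0135,0,0,0,0]]';python3 nudge.py '[[0,0,0,0,0,0,0],[0,0,0,0,0,0,0]]'
```

```text
time: 24.12
eef_pos: [0.5497, 0.4271, 0.0157]
tool_rot: [[-0.412, 0.911, 0.002], [0.911, 0.412, 0.001], [0.0, 0.002, -1.0]]
force: [-1.5, -0.8, 7.6]
grip_width: 0.0319
grasp_force: 62.4
time: 24.28
eef_pos: [0.5497, 0.4271, 0.0157]
tool_rot: [[-0.412, 0.911, 0.002], [0.911, 0.412, 0.001], [0.0, 0.002, -1.0]]
force: [-0.4, -0.4, 7.6]
grip_width: 0.0319
grasp_force: 62.4
```

The tee touched down at the expected height (bottom about 7 mm). I'll release, retreat and check the heights numerically.

```bash
python3 nudge.py '[[0,0,0,0,0,0,0.036],[0,0,0,0,0,0,0.04],[0,0,0,0,0,0,0.044],[0,0,0,0,0,0,0.046],[0,0,-0.02,0,0,0,0.046]]';python3 nudge.py '[[0,0,-0.03,0,0,0,0.05],[0,0,-0.07,0,0,0,0.06],[-0.02,0,-0.11,0,0,0,0.085],[-0.04,0,-0.145,0,0,0,0.085],[-0.05,0,-0.165,0,0,0,0.085]]';python3 nudge.py '[[0,0,0,0,0,0,0.085],[0,0,0,0,0,0,0.085],[0,0,0,0,0,0,0.085]]';python3 -c "
from h import *
snap('wrist','w9')"
python3 nudge.py '[[-0.02,-0.025,0,0,0,0,0.085],[-0.03,-0.05,0,0,0,0,0.085],[-0.03,-0.05,0,0,0,0,0.085],[-0.03,-0.05,0,0,0,0,0.085]]';python3 - <<'E'
from h import *
snap('wrist','wa');snap('scene','sa')
w9,i9=load('w9');wa,ia=load('wa');s1,a1=load('s4');sa,aa=load('sa')
def dark(ci,im):
    g=cv2.cvtColor(im,cv2.COLOR_BGR2GRAY);c,_,_=0,0,0
    P=proj(ci,[[.499,.386,.023],[.5469,.4301,.023],[.5555,.4108,.023]]);out=[]
    for p in P:
        x,y=np.round(p).astype(int);r=7
        t=g[max(y-r,0):y+r+1,max(x-r,0):x+r+1].astype(float)
        m=(t<t.min()+.45*(np.median(t)-t.min())).astype(np.uint8)
        n,l,st,ce=cv2.connectedComponentsWithStats(m);k=1+np.argmax(st[1:,4]);out.append((ce[k]+[max(x-r,0),max(y-r,0)],st[k,4],t.min(),np.median(t)))
    return out
A=dark(w9,i9);B=dark(wa,ia)
for a,b in zip(A,B): print(a[0].round(1),a[1:],b[0].round(1),b[1:],tri([(w9,a[0]),(wa,b[0])]).round(4))
# pan level: scene pictures before/after in the handle region
d=cv2.absdiff(cv2.imread('pics/scene0.png'),aa)[190:265,235:300];print('handle/pan diff',(d.max(2)>60).mean())
E
```

```text
time: 24.7
eef_pos: [0.5453, 0.4243, 0.0288]
tool_rot: [[-0.412, 0.911, -0.008], [0.911, 0.412, -0.005], [-0.001, -0.009, -1.0]]
force: [-0.1, -1.3, -2.0]
grip_width: 0.0461
grasp_force: 0.0
time: 25.12
eef_pos: [0.5714, 0.3802, 0.2041]
tool_rot: [[-0.412, 0.911, 0.005], [0.911, 0.412, 0.002], [-0.001, 0.006, -1.0]]
force: [0.3, 0.8, 1.5]
grip_width: 0.085
grasp_force: 0.0
time: 25.37
eef_pos: [0.5686, 0.3807, 0.1977]
tool_rot: [[-0.412, 0.911, -0.002], [0.911, 0.412, -0.001], [0.0, -0.002, -1.0]]
force: [0.0, 0.8, 0.0]
grip_width: 0.0849
grasp_force: 0.0
time: 25.75
eef_pos: [0.5341, 0.3324, 0.1964]
tool_rot: [[-0.412, 0.911, -0.004], [0.911, 0.412, -0.002], [0.0, -0.004, -1.0]]
force: [0.7, -0.4, 0.7]
grip_width: 0.0849
grasp_force: 0.0
[222.9 155.6] (np.int32(38), np.float64(133.0), np.float64(252.0)) [275.5 124.5] (np.int32(44), np.float64(127.0), np.float64(244.0)) [0.4993 0.3862 0.0249]
[285.7 135. ] (np.int32(42), np.float64(130.0), np.float64(247.0)) [341.4 102.8] (np.int32(47), np.float64(125.0), np.float64(238.0)) [0.5472 0.4296 0.0252]
[285.6 156.7] (np.int32(40), np.float64(131.0), np.float64(251.0)) [340.2 125.9] (np.int32(40), np.float64(125.0), np.float64(243.0)) [0.5559 0.4105 0.0243]
handle/pan diff 0.008615384615384615
```

Both blocks have the same bore height (about 24.5 mm; the same rays read the plate about 1.5 mm high), so they are level and fully seated. The pan matches its starting picture.

```bash
python3 nudge.py '[[0,0,0,0,0,0,0.085],[0,0,0,0,0,0,0.085]]' | head -1; python3 -c "
from rig import manip, cam, order
print(order.close_job())"
```

```text
time: 26.02
the job is handed in; nothing more can be done
None
```

The job is handed in at about 26 s: the pan was tipped empty and lowered back onto its rests, the balls dropped into the catch tray, and both blocks measure flat and fully down in their own pockets; the tee had to be set back on the bars once and regrasped.

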